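Strip the spacers out of a sprung plywood jig and sort them

ROBOT

A 6-joint arm with a two-finger parallel gripper is mounted at the origin on the work surface. World frame = base frame: x ahead of the robot, y to its left, z up, the work surface at z = 0. Lengths are in m, angles in rad, forces in N, time in s.
With the tool pointing down it reaches from about 0.3 to 0.95 m from the base axis. Payload 3.1 kg.
Tool frame: the origin (TCP) lies at the very end of the fingers, on their centre line; the grasp point (between the pads) lies 19 mm behind it; z points along the fingers, y is the line along which they close (so a half turn about z gives the same grasp; the last joint's range is limited). The gripper opens to 85 mm and grips with 20 to 120 N. Pads are 22 mm wide; open, the fingers measure 114 mm over their backs; the gripper's body (76 mm by 85 mm) begins 54 mm behind the grasp point. The pads swing forward as they close: fully open they stand 13 mm farther back than shut.
Start: joints at [-1.358, 0.308, 1.634, -0, 1.2, -0.07], TCP at [0.174, -0.6, 0.197] pointing down, gripper open.
Joint ranges: [-3.06, 3.06], [-0.79, 1.96], [0.05, 2.63], [-1.19, 4.34], [0.05, 2.64], [-2.94, 2.94]. Speed limits (rad/s): [2.79, 2.79, 3.14, 3.14, 3.14, 3.14].

INTERFACE

Orientations are given as [roll, pitch, yaw] about the fixed x, y, z axes, in that order (R = Rz(yaw) Ry(pitch) Rx(roll)).
In Python, from cell import readout, read_camera, ticket gives the robot as it stands.
- The arm moves only by the shell command python3 -m crank 'ROWS' [FORCE]. ROWS is JSON, one flat list of numbers, 5 for each row, row after row: the shift along the tool's x, y, z in cm, then the turn about the tool's z in degrees, then the finger opening in cm, from 0 to 8.54. In form: [dx, dy, dz, twist, grip, dx, dy, dz, twist, grip, ...]. A call has 1 to 20 rows; each row shifts and turns the commanded pose from where the row before left it, along the tool's axes as they then stand; what a row does not reach is not made up. A row lasts 1/12 s, in which the tool goes at most 41.7 mm and 7.16 degrees, less where a joint would pass 70% of its speed; a pose out of reach is approached as far as the arm can. A call is refused whole if a number of a shift passes 4.17 or a number of a turn 7.16, either way. A call with a gripper value outside its range is refused whole. The fingers move at their own pace and stop on an object; FORCE is the grip in N (left out, the last holds). Time passes only in rows, so rows that do not move let the fingers close. It gives the time, the measured TCP pose, the force, the opening and the grip force at its end, in the units of the state.
- readout.get_state(): the state, without advancing time (a new reading comes with each control period).
- read_camera(name): name is "scene" or "top"; returns a dict with "img" (384x512x3 uint8, blue, green, red), "fx", "fy", "cx", "cy" (pixels), "extrinsics" (4x4, takes a point from world to camera coordinates). Camera axes: x right, y down, z forward; pixel columns grow to the right and rows downward; lengths in m; the calibration is good to about 2 mm. A picture is of the moment at which its call begins. There is no depth.
- ticket.hand_in(): hands the job in; it is judged then, once.
The state is a dict: "time_s": time; "joint_pos": joint angles; "dq": joint speeds; "effort": joint torques, N m; "tool_pos": TCP position; "orientation": TCP orientation; "ft_force": force on the tool from outside, world axes, zero at the start; "torque": the same for the moment, N m; "gripper_width": finger opening in m; "grasp_force": force on a finger pad.
Only numpy, scipy, OpenCV 4.12 (cv2) and the standard library are available. Lean on these libraries where they do the work, as an engineer would, in place of code of your own. Each camera call takes 0.05 s, during which the arm holds its last target. There are 200 camera calls.

TASK

Clear the plywood jig for the next assembly: swing its keeper bar up and right over to the back stop, then draw every black spacer out of its gap by the exposed top edge, gripping softly because the thin-walled plastic crushes. Put all of them, and the two lying loose on the bench, down in the two-bay tray: the long ones in the wide bay, the short ones in the narrow bay. Finally swing the keeper bar back down until it is fully closed, and leave the jar, the tape roll and the carton where they are.

Things in the scene. Friction and masses are not known exactly. Their poses are not given: they have to be found in the camera images.
- jig: plywood spacing jig fixed to the bench. Origin: on the bench below the middle of the row of gaps; x points from the keeper's rod side to its hinge side, y along the row, z up. Base x -53 to +82, y +/-125, 15 mm thick. Gaps at x = 0, y = -84, -28, +28, +84 mm, floor at z = 15. Two hinge posts at x = 60, y = +/-117 mm reach z = 85 mm.
- gaps (a point): the middle of the row of four gaps at the height of the rib tops (49 mm above the bench). Each gap is 10 mm wide across the jig's y, between a fixed rib (12 mm thick) and a sprung leaf (8 mm), both 76 mm long in x, that press a spacer with about 6 N: it takes 5 to 15 N to draw it straight up. Spacer tops stand 16 mm above this point.
- keeper (a joint): angle of the jig's keeper bar (rad): 0 = closed, lying across the spacer tops; it swings up and over towards the jig's +x side, 1.57 = upright, 2.2 = against its back stop. A stiff friction hinge (0.12 N m): it stays where it is left.
- keeper_hinge (a point): midpoint of the keeper bar's hinge axis, 73.5 mm above the bench and 60 mm to the jig's +x of the row of gaps; the axis runs along the jig's y
- keeper_grip (a point): centre of the round rubber grip sleeve (18 mm thick, 44 mm long) that turns freely on the keeper's cross rod at its middle (rod 12 mm thick, 208 mm long), parallel to the hinge axis and 60 mm from it; closed it lies right over the row of gaps at the hinge's height. Flat arms join it to the hinge at its two ends only. The sleeve lies between the two middle gaps.
- wide_bay (a point): middle of the floor of the tray's wide bay (162 mm in x, 124 mm in y inside), 4 mm above the bench; axes are the tray's. The white open tray, fixed to the bench, is 170 mm (x) by 210 mm (y) outside, 35 mm high, with 4 mm walls and floor, and one divider, 4 mm thick and as high as the walls, along x.
- narrow_bay (a point): middle of the floor of the tray's narrow bay, 162 mm (x) by 74 mm (y) inside, on the +y side of the divider (same axes, same floor height), 103 mm from the wide bay's middle
- long1_mid (a point): long spacer, a printed black plastic block 60 x 10 x 50 mm, 30 g, standing in one of the jig's four gaps (any one; may be absent); this point is its centre. x axis along its 60 mm, y along the 10 mm (across the gap), z along the 50 mm, up while in the jig. 34 mm is sunk in the gap, 16 mm stands clear. Crushed by over 90 N of finger contact (both fingers added: about 45 N of grip).
- long2_mid (a point): long spacer, a printed black plastic block 60 x 10 x 50 mm, 30 g, standing in one of the jig's four gaps (any one; may be absent); this point is its centre. x axis along its 60 mm, y along the 10 mm (across the gap), z along the 50 mm, up while in the jig. 34 mm is sunk in the gap, 16 mm stands clear. Crushed by over 90 N of finger contact (both fingers added: about 45 N of grip).
- short1_mid (a point): short spacer, a printed black plastic block 32 x 10 x 50 mm, 20 g, standing in one of the jig's four gaps (any one; may be absent); this point is its centre. x axis along its 32 mm, y along the 10 mm (across the gap), z along the 50 mm, up while in the jig. 34 mm is sunk in the gap, 16 mm stands clear. Crushed by over 90 N of finger contact (both fingers added: about 45 N of grip).
- short2_mid (a point): short spacer, a printed black plastic block 32 x 10 x 50 mm, 20 g, standing in one of the jig's four gaps (any one; may be absent); this point is its centre. x axis along its 32 mm, y along the 10 mm (across the gap), z along the 50 mm, up while in the jig. 34 mm is sunk in the gap, 16 mm stands clear. Crushed by over 90 N of finger contact (both fingers added: about 45 N of grip).
- long3_mid (a point): loose long spacer, printed black plastic block like those in the jig (60 x 50 x 10 mm, 30 g), lying flat on the bench between jig and tray at the start; this point is its centre. Its x axis runs along the 60 mm, y along the 50 mm, z along the 10 mm thickness (up at the start). Crushed by over 90 N of finger contact (both fingers added: about 45 N of grip).
- short3_mid (a point): loose short spacer, printed black plastic block like those in the jig (32 x 50 x 10 mm, 20 g), lying flat on the bench between jig and tray at the start; this point is its centre. Its x axis runs along the 32 mm, y along the 50 mm, z along the 10 mm thickness (up at the start). Crushed by over 90 N of finger contact (both fingers added: about 45 N of grip).
- jar: bystander: closed white jar, 64 mm wide, 80 mm tall, standing on the far side; origin under its centre
- tape: bystander: roll of tape lying flat, 96 mm across, 24 mm high; origin under its centre
- carton: bystander: small white carton 90 x 130 x 60 mm; origin under its centre

How it is judged:
On the way, in this order (a step that is already met when the one before it is completed fails the run):
1. the keeper bar is swung over, well past upright (value of joint keeper above 1.9 rad), for 0.2 s.
2. every spacer is in its bay: long ones in the wide bay, short ones in the narrow bay (x of long1_mid in the frame of wide_bay between -0.081 and 0.081 m and y of long1_mid in the frame of wide_bay between -0.062 and 0.062 m and z of long1_mid in the frame of wide_bay between 0 and 0.055 m and x of long2_mid in the frame of wide_bay between -0.081 and 0.081 m and y of long2_mid in the frame of wide_bay between -0.062 and 0.062 m and z of long2_mid in the frame of wide_bay between 0 and 0.055 m and x of long3_mid in the frame of wide_bay between -0.081 and 0.081 m and y of long3_mid in the frame of wide_bay between -0.062 and 0.062 m and z of long3_mid in the frame of wide_bay between 0 and 0.055 m and x of short1_mid in the frame of narrow_bay between -0.081 and 0.081 m and y of short1_mid in the frame of narrow_bay between -0.037 and 0.037 m and z of short1_mid in the frame of narrow_bay between 0 and 0.055 m and x of short2_mid in the frame of narrow_bay between -0.081 and 0.081 m and y of short2_mid in the frame of narrow_bay between -0.037 and 0.037 m and z of short2_mid in the frame of narrow_bay between 0 and 0.055 m and x of short3_mid in the frame of narrow_bay between -0.081 and 0.081 m and y of short3_mid in the frame of narrow_bay between -0.037 and 0.037 m and z of short3_mid in the frame of narrow_bay between 0 and 0.055 m), for 0.2 s.
At the end, for the whole second after the job is handed in: Every spacer lies at rest with its centre inside its bay's walls and less than 55 mm above the bay floor (long: wide bay, short: narrow bay), and the keeper bar is closed to within 0.12 rad (all of step 2 and value of joint keeper below 0.12 rad and linear speed of each of long1, long2, short1, short2, long3, short3 below 0.02 m/s); the robot touches nothing.
It fails at once if a spacer is squeezed with more than 90 N of finger contact (both fingers added) (contact force between the fingers and long1 above 90 N or contact force between the fingers and long2 above 90 N or contact force between the fingers and short1 above 90 N or contact force between the fingers and short2 above 90 N or contact force between the fingers and long3 above 90 N or contact force between the fingers and short3 above 90 N).
It fails at once if the jar, tape roll or carton is moved more than 40 mm or the jar is tipped (distance of any of jar, tape, carton from where it was at the start of the episode above 0.04 m or angle between jar's own z axis and vertical above 0.5 rad).
Of long1, long2, short1, short2 only 2 to 4 are there at a start; the rules pass over those that are not, and their reading is None.
At some moment in a run one of long3 may be knocked a few centimetres aside while the robot is not near it.
Once in a run the grip may slacken for a moment while it holds something.
It also fails if it takes over 210 s, if anything falls off the work surface, if the arm or the gripper's body presses on something with over 40 N, if the wrist force passes 120 N, or if a joint passes its speed limit or range.

## Working session

There is one attempt and no reset: what is moved stays moved. The work goes in short steps, Python scripts to look and compute and a shell command to move; the robot and the scene stay as the last step left them, time stands still between calls to the robot, and variables do not carry over. Pictures are saved under pics/ and viewed, at most 14 in all, crops included, and the job is handed in when it is done.

```bash
mkdir -p pics; ls
python3 - <<'E'
from cell import readout, read_camera
import cv2,numpy as np
print(readout.get_state())
for n in("scene","top"):
    c=read_camera(n);cv2.imwrite(f"pics/{n}0.png",c["img"]);print(n,c["fx"],c["fy"],c["cx"],c["cy"],np.round(c["extrinsics"],4).tolist())
E
```

```text
pics
{'time_s': 0.0, 'joint_pos': array([-1.35771281e+00,  3.09004636e-01,  1.63523299e+00, -3.20330523e-05,
        1.19969724e+00, -6.96841709e-02]), 'dq': array([ 0.00096303, -0.00063321,  0.00022369,  0.00027621, -0.0024472 ,
       -0.00108334]), 'effort': array([ 1.32041463e-03, -4.15247726e+01, -2.76663154e+01, -2.79987626e-05,
        1.00411219e-02, -3.56094418e-06]), 'tool_pos': array([ 0.17416075, -0.59927904,  0.19542529]), 'orientation': array([-3.13925404e+00, -1.33330333e-04,  2.82779184e-01]), 'ft_force': array([-1.38946538, -0.43539261,  0.21715422]), 'torque': array([-0.06082821,  0.04212786, -0.02988998]), 'grasp_force': 0.0, 'gripper_width': 0.08565552447993292}
scene 467.95902570130926 467.95902570130926 245.2738554094739 189.2133667491939 [[0.2109, 0.9773, -0.0182, -0.0978], [0.773, -0.1781, -0.6089, -0.3787], [-0.5983, 0.1144, -0.793, 1.8071], [0.0, 0.0, 0.0, 1.0]]
top 455.83842037233757 455.83842037233757 259.1085521495611 192.58187482854208 [[0.0198, -0.9996, 0.0195, -0.0263], [-0.9953, -0.0216, -0.0947, 0.5305], [0.0951, -0.0175, -0.9953, 1.5011], [0.0, 0.0, 0.0, 1.0]]
```

Run:
```python
import cv2
for n in("scene","top"):
    cv2.imwrite(f"pics/{n}0b.png",cv2.resize(cv2.imread(f"pics/{n}0.png"),(800,600),interpolation=cv2.INTER_CUBIC))
```

```text
(no output)
```

View pics/top0b.png

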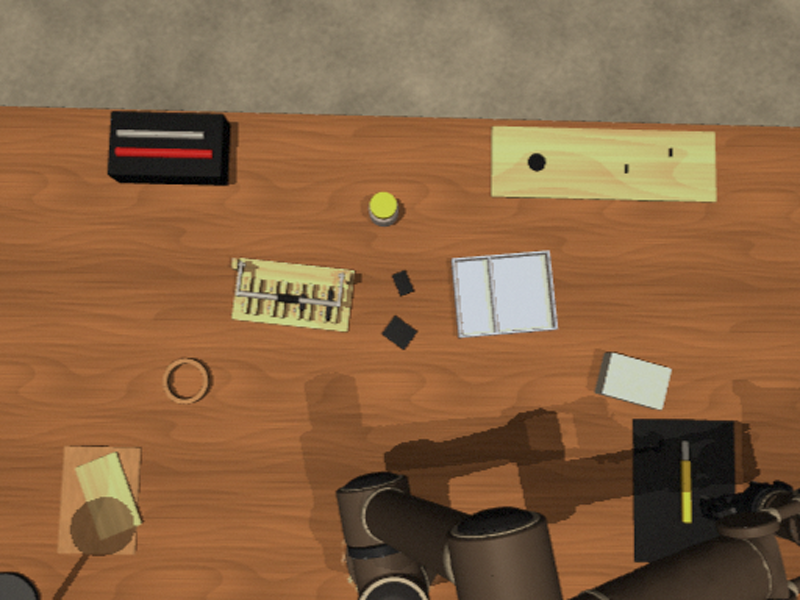

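View pics/scene0b.png

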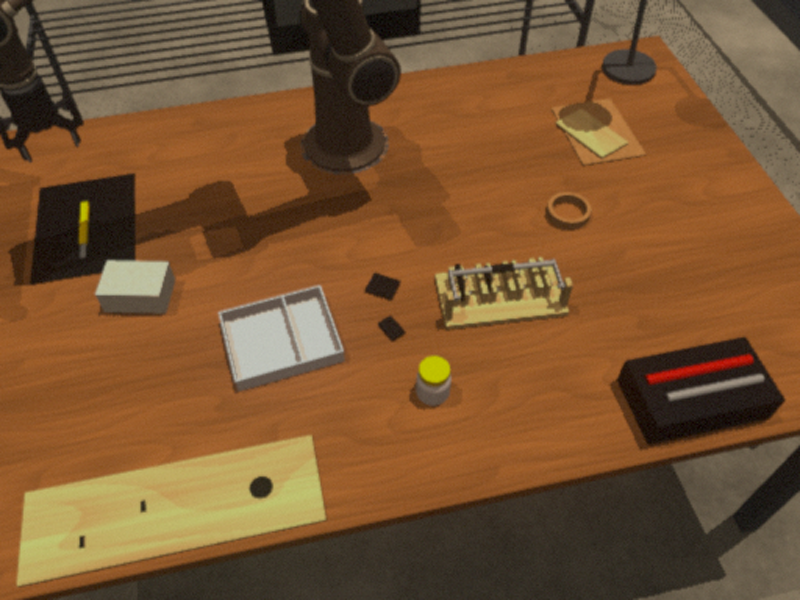

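The top view shows the jig near (293,295) with its hinge posts on the far side, the loose short spacer at (403,283), the loose long one at (399,332), and the tray at (504,293) with its narrow bay on the left. I'll enlarge the jig and the loose spacers.

Run:
```python
import cv2,numpy as np
a=cv2.imread("pics/top0.png")[155:225,140:275]  # 70x135
b=cv2.imread("pics/scene0.png")[155:225,225:375]
a=cv2.resize(a,None,fx=5.9,fy=5.9,interpolation=cv2.INTER_CUBIC)
cv2.imwrite("pics/ta.png",a)
b=cv2.resize(b,None,fx=5.3,fy=5.3,interpolation=cv2.INTER_CUBIC);cv2.imwrite("pics/sb.png",b)
```

```text
(no output)
```

View pics/ta.png

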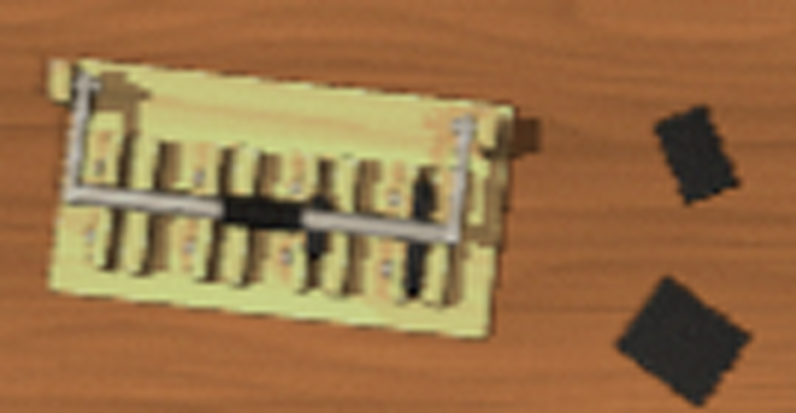

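View pics/sb.png

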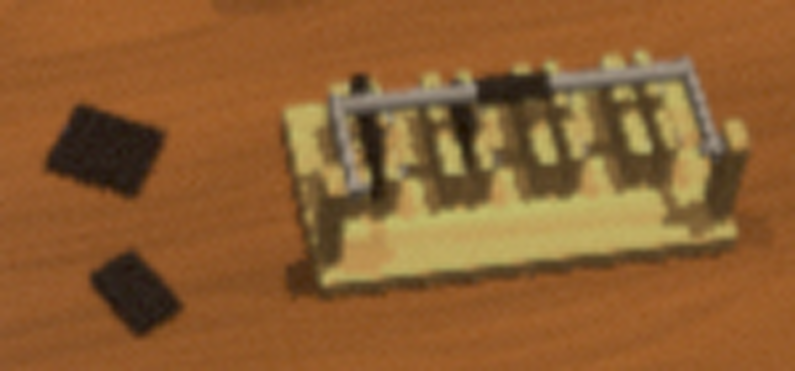

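The crops show a long spacer in the rightmost gap (crop 418,235) and a short one in the next gap (318,235). The two left gaps look empty, with the grip sleeve at (262,213). Next I'll compute the poses.

```bash
cat > h.py <<'E'
import numpy as np
from cell import read_camera, readout
K={"top":(455.83842037233757,259.1085521495611,192.58187482854208,np.array([[0.0198,-0.9996,0.0195,-0.0263],[-0.9953,-0.0216,-0.0947,0.5305],[0.0951,-0.0175,-0.9953,1.5011]])),
"scene":(467.95902570130926,245.2738554094739,189.2133667491939,np.array([[0.2109,0.9773,-0.0182,-0.0978],[0.773,-0.1781,-0.6089,-0.3787],[-0.5983,0.1144,-0.793,1.8071]]))}
def world(cam,u,v,z):
    f,cx,cy,E=K[cam];R,t=E[:,:3],E[:,3]
    d=R.T@np.array([(u-cx)/f,(v-cy)/f,1]);o=-R.T@t
    return o+d*(z-o[2])/d[2]
def pix(cam,p):
    f,cx,cy,E=K[cam];q=E[:,:3]@np.asarray(p)+E[:,3];return q[0]/q[2]*f+cx,q[1]/q[2]*f+cy
def fit(model,pts):
    m=np.asarray(model)[:,:2];p=np.asarray(pts)[:,:2];mc,pc=m.mean(0),p.mean(0)
    A=(m-mc).T@(p-pc);a=np.arctan2(A[0,1]-A[1,0],A[0,0]+A[1,1])
    c,s=np.cos(a),np.sin(a);R=np.array([[c,-s],[s,c]]);t=pc-R@mc
    return t,a,np.linalg.norm((m@R.T+t)-p,axis=1)
E
python3 - <<'E'
from h import *
np.set_printoptions(precision=4,suppress=True)
T=lambda l,z:[world("top",(u+.5)/5.9-.5+140,(v+.5)/5.9-.5+155,z) for u,v in l]
S=lambda l,z:[world("scene",(u+.5)/5.3-.5+225,(v+.5)/5.3-.5+155,z) for u,v in l]
B=lambda c,l,z:[world(c,(u+.5)/1.5625-.5,(v+.5)/1.5625-.5,z) for u,v in l]
j=fit([(.082,.125),(.082,-.125),(-.053,-.125),(-.053,.125)],T([(80,58),(513,105),(490,338),(50,290)],.015));print("jig",j)
c,s=np.cos(j[1]),np.sin(j[1]);R=np.array([[c,-s],[s,c]])
for y in(-.084,-.028,.028,.084):print("gap",y,j[0]+R@[0,y])
print("grip top",T([(262,213)],.0735),"scene",S([(513,86)],.0735))
print("gap-84 long T",T([(424,170),(412,295)],.065),"short",T([(322,200),(315,260)],.065))
print("long3",fit([(.03,.025),(.03,-.025),(-.03,-.025),(-.03,.025)],T([(668,277),(750,338),(697,405),(615,342)],.01)),fit([(-.025,.03),(.025,.03),(.025,-.03),(-.025,-.03)],T([(668,277),(750,338),(697,405),(615,342)],.01)))
print("long3S",np.mean(S([(80,104),(165,130),(137,196),(44,165)],.01),0))
print("short3",fit([(.025,.016),(.025,-.016),(-.025,-.016),(-.025,.016)],T([(655,125),(706,105),(740,185),(690,205)],.01)))
print("short3S",np.mean(S([(135,248),(182,303),(140,336),(91,278)],.01),0))
t=fit([(.085,.105),(.085,-.105),(-.085,-.105),(-.085,.105)],B("top",[(452,258),(550,251),(557,328),(460,337)],.035));print("tray",t)
c,s=np.cos(t[1]),np.sin(t[1]);R=np.array([[c,-s],[s,c]])
print("wide",t[0]+R@[0,-.039],"narrow",t[0]+R@[0,.064])
print("jar",B("top",[(384,203)],.08),"tape",B("top",[(186,381)],.0))
E
```

```text
jig (array([0.5277, 0.2266]), np.float64(-0.08520903638077242), array([0.0003, 0.0012, 0.001 , 0.0009]))
gap -0.084 [0.5205 0.1429]
gap -0.028 [0.5253 0.1987]
gap 0.028 [0.5301 0.2545]
gap 0.084 [0.5348 0.3103]
grip top [array([0.5272, 0.2286, 0.0735])] scene [array([0.5268, 0.2307, 0.0735])]
gap-84 long T [array([0.5539, 0.1414, 0.065 ]), array([0.4845, 0.146 , 0.065 ])] short [array([0.536 , 0.1971, 0.065 ]), array([0.5027, 0.1998, 0.065 ])]
long3 (array([ 0.4655, -0.0039]), np.float64(-0.6411719611334694), array([0.0075, 0.0069, 0.0073, 0.0074])) (array([ 0.4655, -0.0039]), np.float64(-2.211968287928366), array([0.0075, 0.0069, 0.0073, 0.0074]))
long3S [ 0.4693 -0.003   0.01  ]
short3 (array([ 0.5723, -0.0105]), np.float64(0.4183263590755473), array([0.0005, 0.0004, 0.0005, 0.0007]))
short3S [ 0.5774 -0.008   0.01  ]
tray (array([ 0.5516, -0.2279]), np.float64(0.1032012226726264), array([0.0009, 0.0021, 0.0022, 0.0009]))
wide [ 0.5556 -0.2667] narrow [ 0.545  -0.1642]
jar [array([0.7311, 0.034 , 0.08  ])] tape [array([0.3514, 0.4505, 0.    ])]
```

```bash
cat >> h.py <<'E'
JIG=(np.array([.528,.2275]),-.085); TRAY=(np.array([.5516,-.2279]),.103)
def fr(F,x,y):
    c,s=np.cos(F[1]),np.sin(F[1]);return F[0]+[c*x-s*y,s*x+c*y]
def to(x,y,z,psi=None,frm=None):
    "twist first (deg), then shift in tool axes (cm)"
    s=readout.get_state();p=s["tool_pos"] if frm is None else np.array(frm[:3]);cur=s["orientation"][2] if frm is None else frm[3]
    psi=cur if psi is None else psi
    tw=-np.degrees((psi-cur+np.pi)%(2*np.pi)-np.pi);d=(np.array([x,y,z])-p)*100
    c,n=np.cos(psi),np.sin(psi)
    v=np.array([c*d[0]+n*d[1],n*d[0]-c*d[1],-d[2]])
    print("twist %.1f shift"%tw,np.round(v,2),"cm; min rows %.1f"%(np.linalg.norm(v)/4.17),"pos",np.round(p,4),"w %.4f gf %.1f"%(s["gripper_width"],s["grasp_force"]),"F",np.round(s["ft_force"],1),"t %.1f"%s["time_s"])
E
python3 -c "
from h import *
to(.5,-.2,.2,1.486); to(.528,.2275,.2,1.486,(.5,-.2,.2,1.486))"
```

```text
twist -68.9 shift [42.56 29.08 -0.45] cm; min rows 12.4 pos [ 0.1742 -0.5994  0.1955] w 0.0856 gf 0.0 F [-0.4 -0.3 -0.6] t 0.1
twist -0.0 shift [42.83 -0.83 -0.  ] cm; min rows 10.3 pos [ 0.5 -0.2  0.2] w 0.0856 gf 0.0 F [-0.4 -0.3 -0.6] t 0.1
```

```bash
python3 -m crank '[0,0,0,-6.9,8.5,0,0,0,-6.9,8.5,0,0,0,-6.9,8.5,0,0,0,-6.9,8.5,0,0,0,-6.9,8.5,0,0,0,-6.9,8.5,0,0,0,-6.9,8.5,0,0,0,-6.9,8.5,0,0,0,-6.9,8.5,0,0,0,-6.9,8.5]' 30
```

```text
time_s: 0.93
tool_pos: [0.1743, -0.5996, 0.1959]
orientation: [-3.141, -0.001, 1.493]
ft_force: [0.8, -1.0, 0.2]
gripper_width: 0.0849
grasp_force: 0.0
```

```bash
python3 -m crank '[2.66,1.82,0,0,8.5,2.66,1.82,0,0,8.5,2.66,1.82,0,0,8.5,2.66,1.82,0,0,8.5,2.66,1.82,0,0,8.5,2.66,1.82,0,0,8.5,2.66,1.82,0,0,8.5,2.66,1.82,0,0,8.5,2.66,1.82,0,0,8.5,2.66,1.82,0,0,8.5,2.66,1.82,0,0,8.5,2.66,1.82,0,0,8.5,2.66,1.82,0,0,8.5,2.66,1.82,0,0,8.5,2.66,1.82,0,0,8.5,2.66,1.82,0,0,8.5]'
python3 -m crank '[3.06,-0.06,0,0,4,3.06,-0.06,0,0,4,3.06,-0.06,0,0,4,3.06,-0.06,0,0,4,3.06,-0.06,0,0,4,3.06,-0.06,0,0,4,3.06,-0.06,0,0,4,3.06,-0.06,0,0,4,3.06,-0.06,0,0,4,3.06,-0.06,0,0,4,3.06,-0.06,0,0,4,3.06,-0.06,0,0,4,3.06,-0.06,0,0,4,3.06,-0.06,0,0,4,0,0,0,0,4,0,0,0,0,4]'
python3 -c "
from h import *
to(.528,.2275,.2,1.486); to(.528,.2275,.058,1.486)"
```

```text
time_s: 2.27
tool_pos: [0.5006, -0.1988, 0.1962]
orientation: [-3.141, -0.0, 1.487]
ft_force: [0.5, -0.4, -0.3]
gripper_width: 0.085
grasp_force: 0.0
time_s: 3.6
tool_pos: [0.527, 0.2284, 0.196]
orientation: [-3.141, 0.001, 1.49]
ft_force: [-0.4, -0.7, 0.6]
gripper_width: 0.0396
grasp_force: 0.0
twist 0.2 shift [-0.08  0.11 -0.4 ] cm; min rows 0.1 pos [0.527  0.2284 0.196 ] w 0.0396 gf 0.0 F [-0.4 -0.7  0.6] t 3.6
twist 0.2 shift [-0.08  0.11 13.8 ] cm; min rows 3.3 pos [0.527  0.2284 0.196 ] w 0.0396 gf 0.0 F [-0.4 -0.7  0.6] t 3.6
```

```bash
python3 -m crank '[0,0.1,2.3,0,4,0,0,2.3,0,4,0,0,2.3,0,4,0,0,2.3,0,4,0,0,2.3,0,4,0,0,2.3,0,4,0,0,0,0,4,0,0,0,0,1,0,0,0,0,1,0,0,0,0,1,0,0,0,0,1,0,0,0,0,1,0,0,0,0,1]' 40
python3 - <<'E'
from h import *
c=np.arange(1,12)*.205
P=np.c_[.06-.06*np.cos(c),.06*np.sin(c)];P=np.r_[[[0,0]],P];print(np.round(np.diff(P,axis=0)*100,2).tolist())
E
```

```text
time_s: 4.68
tool_pos: [0.5294, 0.2274, 0.0598]
orientation: [3.14, -0.001, 1.487]
ft_force: [0.4, 0.2, -0.6]
gripper_width: 0.01
grasp_force: 0.0
[[0.13, 1.22], [0.37, 1.17], [0.6, 1.07], [0.81, 0.93], [0.98, 0.74], [1.11, 0.53], [1.19, 0.29], [1.23, 0.04], [1.21, -0.21], [1.14, -0.45], [1.03, -0.67]]
```

Run:
```python
from h import *
import cv2
o=[]
a=read_camera("top")["img"][150:220,140:260];b=read_camera("scene")["img"][130:200,255:375]
o=[cv2.resize(i,None,fx=5,fy=5,interpolation=cv2.INTER_CUBIC)[:300] for i in(a,b)]
cv2.imwrite("pics/c1.png",np.vstack(o));to(.528,.2275,.058,1.486)
```

```text
twist 0.1 shift [ 0.02 -0.09  0.12] cm; min rows 0.0 pos [0.5289 0.2273 0.0592] w 0.0101 gf 0.0 F [-0.3  0.7  0.2] t 4.8
```

View pics/c1.png

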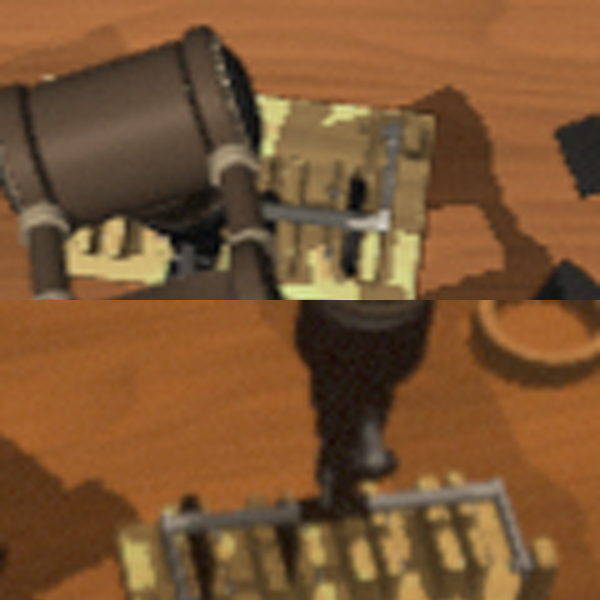

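The gripper sits at the sleeve (lower half, 345,490), but it closed to the commanded 10 mm with no force. I'll look closer.

Run:
```python
from h import *
import cv2
a=read_camera("scene")["img"][140:190,300:365]
a=cv2.resize(a,None,fx=12,fy=12,interpolation=cv2.INTER_LANCZOS4);a=cv2.convertScaleAbs(a,alpha=2.2,beta=10)
cv2.imwrite("pics/c2.png",a)
for p in[(.529,.2274,.059),(.529,.2274,.078),(.527,.228,.0735)]:
    u,v=pix("scene",p);print((u-300)*12,(v-140)*12)
```

```text
240.8431131119578 414.02149045796307
248.80432140289395 367.53526905790113
246.75379969430674 372.45661838353067
```

View pics/c2.png

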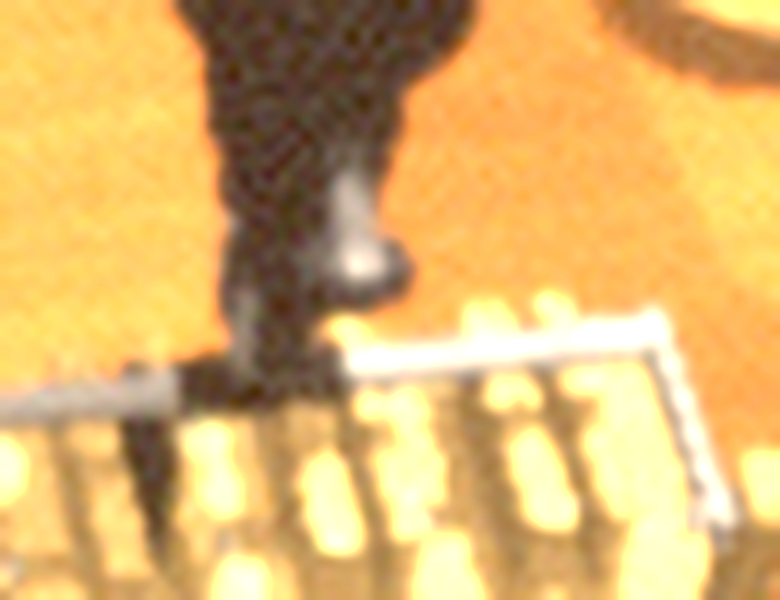

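The finger runs down to the sleeve at about (265,390), but I can't tell whether it holds. I'll close further and see.

```bash
python3 -m crank '[0,0,0,0,0,0,0,0,0,0,0,0,0,0,0,0,0,0,0,0]'; python3 -m crank '[0,0,-1,0,0,0,0,-1,0,0,0,0,0,0,0]'
```

```text
time_s: 5.17
tool_pos: [0.5285, 0.2271, 0.0586]
orientation: [-3.141, 0.0, 1.487]
ft_force: [0.3, -0.6, 0.2]
gripper_width: -0.0003
grasp_force: 0.0
time_s: 5.42
tool_pos: [0.5309, 0.2279, 0.0816]
orientation: [3.137, -0.002, 1.487]
ft_force: [1.2, -0.2, -0.3]
gripper_width: -0.0
grasp_force: 0.0
```

```bash
python3 -m crank '[0,0,-3,0,8.5,0,0,-3,0,8.5,0,0,-3,0,8.5,0,0,-3,0,8.5,0,0,0,0,8.5,0,0,0,0,8.5]'
python3 - <<'E'
from h import *
import cv2
a=read_camera("scene")["img"][90:190,280:380];b=read_camera("top")["img"][130:230,130:230]
a=np.hstack([cv2.resize(i,(400,400),interpolation=cv2.INTER_CUBIC) for i in(a,b)]);a=cv2.convertScaleAbs(a,alpha=2,beta=10)
cv2.imwrite("pics/c3.png",a)
p=readout.get_state()["tool_pos"];u,v=pix("scene",p);print((u-280)*4,(v-90)*4);u,v=pix("top",p);print(400+(u-130)*4,(v-130)*4,p)
E
```

```text
time_s: 5.92
tool_pos: [0.5308, 0.2279, 0.2022]
orientation: [3.135, -0.003, 1.487]
ft_force: [0.1, -0.7, -1.1]
gripper_width: 0.0723
grasp_force: 0.0
180.06442172826837 215.57055241458738
593.8912191435345 224.9700657897156 [0.52806959 0.22690973 0.19835801]
```

View pics/c3.png

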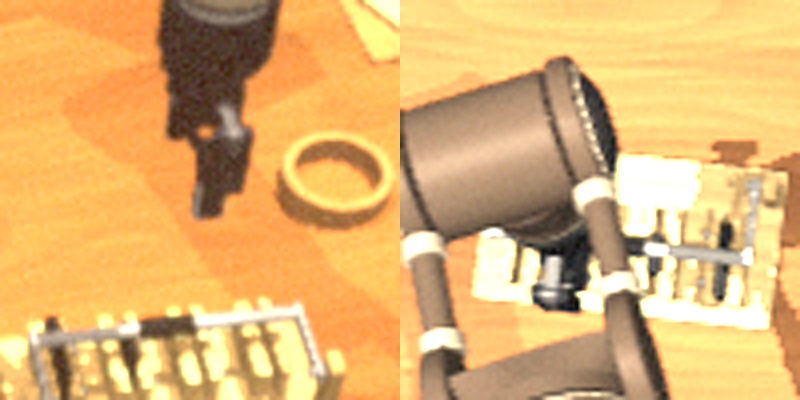

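Run:
```python
from h import *
print(world("scene",345/1.5625,148/1.5625,0), "base px",np.array(pix("scene",(0,0,0)))*1.5625)
y=.283;d=np.array([np.sin(y),-np.cos(y),0])
for s in(-1,0,1):print(s,np.array(pix("scene",np.array([.1742,-.5993,.1955+.013])+s*.0425*d))*1.5625,np.array(pix("top",np.array([.1742,-.5993,.1955+.013])+s*.0425*d))*1.5625)
y=1.487;d=np.array([np.sin(y),-np.cos(y),0])
for s in(-1,1):
  for dz in(0,.013,.03,.05):print(s,dz,(np.array(pix("scene",np.array([.528,.227,.1985+dz])+s*.042*d))-[280,90])*4)
c=read_camera("scene");print(c["fx"],c["extrinsics"].round(4).tolist())
```

```text
[ 0.02104007 -0.00049716  0.        ] base px [343.66871593 142.41688342]
-1 [ 80.45863524 157.03458466] [696.09151905 496.01109067]
0 [ 59.42676844 164.10802291] [717.81250712 489.84387699]
1 [ 38.05517816 171.29571698] [739.47296201 483.69385042]
-1 0 [167.0304378 174.1172783]
-1 0.013 [169.00223822 161.67040119]
-1 0.03 [171.62580474 145.10928799]
-1 0.05 [174.77965879 125.20076509]
1 0 [193.82354259 258.14960982]
1 0.013 [196.07974201 245.87865959]
1 0.03 [199.08371567 229.54073709]
1 0.05 [202.69789546 209.88404366]
467.95902570130926 [[0.2109, 0.9773, -0.0182, -0.0978], [0.773, -0.1781, -0.6089, -0.3787], [-0.5983, 0.1144, -0.793, 1.8071], [0.0, 0.0, 0.0, 1.0]]
```

The tips appear about 30 mm higher than the reported TCP: the front tip shows at (207,213), where I'd expect about (196,246). That explains the miss. I'll check it with a careful touch on bare bench in front of the jig.

```bash
python3 -m crank '[0,-3,0,0,0,0,-3,0,0,0,0,-3,0,0,0,0,-3.5,0,0,0,0,0,3,0,0,0,0,3,0,0,0,0,3,0,0,0,0,3,0,0,0,0,3,0,0,0,0,2,0,0,0,0,1,0,0,0,0,0.5,0,0,0,0,0,0,0,0,0,0,0,0]'
python3 - <<'E'
from h import *
import cv2
s=readout.get_state();print(s["tool_pos"],s["ft_force"],s["joint_pos"])
u,v=pix("scene",s["tool_pos"]);u0,v0=int(u)-33,int(v)-25;print((u-u0)*10,(v-v0)*10)
u,v=pix("scene",s["tool_pos"]+[0,0,.03]);print((u-u0)*10,(v-v0)*10)
a=read_camera("scene")["img"][v0-10:v0+40,u0:u0+66]
cv2.imwrite("pics/c4.png",cv2.convertScaleAbs(cv2.resize(a,None,fx=10,fy=10,interpolation=cv2.INTER_CUBIC),alpha=2,beta=10))
E
```

```text
time_s: 7.23
tool_pos: [0.4046, 0.2378, 0.0141]
orientation: [3.141, -0.0, 1.487]
ft_force: [-1.2, -0.3, 0.1]
gripper_width: 0.0002
grasp_force: 0.0
[0.40457036 0.23778018 0.01407555] [-1.19997662 -0.30869587  0.13053021] [4.38509838e-01 2.85513739e-01 2.10800138e+00 2.45073945e-05
 7.47400183e-01 5.22252211e-01]
332.84458364973034 256.18133634451766
341.1352160437781 196.00504401294728
```

View pics/c4.png

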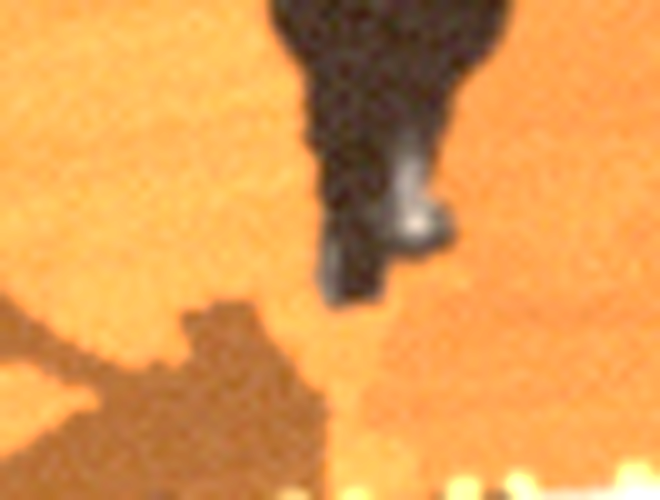

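The tip shows at (350,303) where (333,356) was predicted, so it is about 27 mm higher than reported. I'll feel for the bench.

```bash
python3 -m crank '[0,0,1,0,0,0,0,1,0,0,0,0,0.8,0,0,0,0,0,0,0,0,0,0,0,0]'; for i in 1; do python3 -m crank '[0,0,0.3,0,0,0,0,0,0,0]'; python3 -m crank '[0,0,0.3,0,0,0,0,0,0,0]'; python3 -m crank '[0,0,0.2,0,0,0,0,0,0,0]'; done
```

```text
time_s: 7.7
tool_pos: [0.4031, 0.2371, -0.0152]
orientation: [-3.14, 0.001, 1.487]
ft_force: [-0.5, 0.2, -0.2]
gripper_width: -0.0002
grasp_force: 0.0
time_s: 7.87
tool_pos: [0.404, 0.2375, -0.0176]
orientation: [-3.141, 0.0, 1.487]
ft_force: [-0.3, 0.4, 0.5]
gripper_width: 0.0002
grasp_force: 0.0
time_s: 8.03
tool_pos: [0.404, 0.2375, -0.0205]
orientation: [-3.141, 0.0, 1.487]
ft_force: [0.5, 0.3, 0.2]
gripper_width: 0.0004
grasp_force: 0.0
time_s: 8.2
tool_pos: [0.4039, 0.2375, -0.0225]
orientation: [-3.141, 0.0, 1.487]
ft_force: [0.7, -1.1, 0.8]
gripper_width: -0.0001
grasp_force: 0.0
```

```bash
for i in 1; do python3 -m crank '[0,0,0.2,0,0,0,0,0,0,0]'; python3 -m crank '[0,0,0.2,0,0,0,0,0,0,0]'; python3 -m crank '[0,0,0.2,0,0,0,0,0,0,0]'; python3 -m crank '[0,0,0.2,0,0,0,0,0,0,0]'; done | grep -E "tool_pos|force"
```

```text
tool_pos: [0.4039, 0.2375, -0.0245]
ft_force: [1.4, 0.1, 0.4]
grasp_force: 0.0
tool_pos: [0.4038, 0.2375, -0.0266]
ft_force: [0.4, 0.5, 0.6]
grasp_force: 0.0
tool_pos: [0.4038, 0.2375, -0.0286]
ft_force: [0.4, -0.1, 0.3]
grasp_force: 0.0
tool_pos: [0.4038, 0.2374, -0.0306]
ft_force: [-0.4, 0.1, -0.9]
grasp_force: 0.0
```

```bash
for i in 1; do python3 -m crank '[0,0,0.1,0,0,0,0,0,0,0]'; python3 -m crank '[0,0,0.1,0,0,0,0,0,0,0]'; python3 -m crank '[0,0,0.1,0,0,0,0,0,0,0]'; python3 -m crank '[0,0,0.1,0,0,0,0,0,0,0]'; done | grep -E "tool_pos|ft_force"
```

```text
tool_pos: [0.4039, 0.2375, -0.0315]
ft_force: [-0.3, -0.1, 0.7]
tool_pos: [0.4039, 0.2375, -0.0325]
ft_force: [-0.1, -0.1, 0.2]
tool_pos: [0.404, 0.2375, -0.0334]
ft_force: [-0.0, -0.5, 0.3]
tool_pos: [0.4039, 0.2375, -0.0344]
ft_force: [-0.0, -0.0, -0.5]
```

```bash
for i in 1; do python3 -m crank '[0,0,0.1,0,0,0,0,0,0,0]'; python3 -m crank '[0,0,0.1,0,0,0,0,0,0,0]'; python3 -m crank '[0,0,0.1,0,0,0,0,0,0,0]'; python3 -m crank '[0,0,0.1,0,0,0,0,0,0,0]'; done | grep -E "tool_pos|ft_force"
```

```text
tool_pos: [0.404, 0.2375, -0.0346]
ft_force: [-2.6, -1.0, 7.1]
tool_pos: [0.404, 0.2375, -0.0346]
ft_force: [-3.8, -3.1, 16.8]
tool_pos: [0.404, 0.2375, -0.0347]
ft_force: [-6.6, -3.6, 25.7]
tool_pos: [0.404, 0.2375, -0.0347]
ft_force: [-8.8, -5.1, 34.5]
```

The bench contact comes at a reported z of -0.0345, so the readout is low by 34.5 mm. I'll correct for that in the helper and lift off.

```bash
sed -i 's/p=s\["tool_pos"\] if/p=s["tool_pos"]+[0,0,.0345] if/' h.py
python3 -m crank '[0,0,-3,0,0,0,0,-3,0,1,0,0,-3,0,4,0,0,-3,0,4,0,0,0,0,4,0,0,0,0,4]'; python3 -c "
from h import *
to(.528,.2265,.12,1.486);to(.528,.2265,.056,1.486)"
```

```text
time_s: 10.7
tool_pos: [0.4061, 0.2385, 0.0839]
orientation: [3.137, -0.003, 1.487]
ft_force: [0.4, 0.1, 0.0]
gripper_width: 0.0402
grasp_force: 0.0
twist 0.1 shift [-0.16 12.25 -0.16] cm; min rows 2.9 pos [0.4061 0.2385 0.1184] w 0.0402 gf 0.0 F [0.4 0.1 0. ] t 10.7
twist 0.1 shift [-0.16 12.25  6.24] cm; min rows 3.3 pos [0.4061 0.2385 0.1184] w 0.0402 gf 0.0 F [0.4 0.1 0. ] t 10.7
```

```bash
python3 -m crank '[-0.1,3.1,0,0,4,0,3.1,0,0,4,0,3.1,0,0,4,0,3.1,0,0,4,0,0,0,0,4,0,0,2,0,4,0,0,2,0,4,0,0,1.2,0,4,0,0,0.8,0,4,0,0,0,0,4,0,0,0,0,4]'; python3 -m crank '[0,0,0,0,1,0,0,0,0,1,0,0,0,0,1,0,0,0,0,1,0,0,0,0,1,0,0,0,0,1]' 30;  python3 -c "
from h import *
to(.528,.2265,.056,1.486)"
```

```text
time_s: 11.62
tool_pos: [0.5266, 0.226, 0.0209]
orientation: [-3.14, 0.001, 1.487]
ft_force: [-0.1, 1.4, 1.2]
gripper_width: 0.0402
grasp_force: 0.0
time_s: 12.12
tool_pos: [0.5266, 0.2267, 0.0226]
orientation: [-3.14, -0.0, 1.487]
ft_force: [-5.7, 1.7, 6.4]
gripper_width: 0.017
grasp_force: 29.6
twist 0.0 shift [-0.01  0.14  0.11] cm; min rows 0.0 pos [0.5266 0.2267 0.0571] w 0.0170 gf 29.6 F [-5.7  1.7  6.4] t 12.1
```

```bash
python3 -m crank '[0,0.13,-1.22,0,1,0,0.37,-1.17,0,1,0,0.6,-1.07,0,1,0,0.81,-0.93,0,1,0,0.98,-0.74,0,1,0,1.11,-0.53,0,1,0,1.19,-0.29,0,1,0,1.23,-0.04,0,1,0,1.21,0.21,0,1,0,1.14,0.45,0,1,0,0.52,0.33,0,1,0,0,0,0,1,0,0,0,0,1,0,0,0,0,1,0,0,0,0,1]'
```

```text
time_s: 13.37
tool_pos: [0.6207, 0.2184, 0.072]
orientation: [3.14, -0.0, 1.487]
ft_force: [0.2, 3.0, -4.3]
gripper_width: 0.017
grasp_force: 30.1
```

```bash
python3 -m crank '[0,0,0,0,4,0,0,0,0,4,0,0,0,0,4,0,0,-3,0,4,0,0,-3,0,4,0,0,-1,0,4,0,0,0,-6.9,3,0,0,0,-6.9,3,0,0,0,-6.9,3,0,0,0,-6.9,3,0,0,0,-6.9,3,0,0,0,-6.9,3,0,0,0,-6.9,3,0,0,0,-6.9,3,0,0,0,-6.9,3,0,0,0,-6.9,3,0,0,0,-6.9,3,0,0,0,-6.9,3,0,0,0,-6.9,3]';python3 -c "
from h import *
x,y=fr(JIG,0,-.084);print(x,y);to(x,y,.12,3.056)"
```

```text
time_s: 14.95
tool_pos: [0.6204, 0.2181, 0.1419]
orientation: [-3.141, 0.001, 3.059]
ft_force: [-0.3, 0.5, -0.5]
gripper_width: 0.0299
grasp_force: 0.0
0.5208685946445971 0.1438032673418076
twist 0.2 shift [ 9.28 -8.25  5.64] cm; min rows 3.3 pos [0.6204 0.2181 0.1764] w 0.0299 gf 0.0 F [-0.3  0.5 -0.5] t 14.9
```

```bash
python3 -m crank '[1.86,-1.65,1.1,0,3,1.86,-1.65,1.1,0,3,1.86,-1.65,1.1,0,3,1.86,-1.65,1.1,0,3,1.86,-1.65,1.1,0,3,0,0,0,0,3,0,0,0,0,3,0,0,0,0,3]' 30;python3 - <<'E'
from h import *
import cv2
x,y=fr(JIG,0,-.084);to(x,y,.12,3.056);to(x,y,.053,3.056)
p=np.array([x,y,.065]);u,v=map(int,pix("scene",p));a=read_camera("scene")["img"][v-30:v+15,u-30:u+30]
cv2.imwrite("pics/c5.png",cv2.convertScaleAbs(cv2.resize(a,None,fx=12,fy=12,interpolation=cv2.INTER_CUBIC),alpha=2,beta=10))
t=readout.get_state()["tool_pos"]+[0,0,.0345]
for q in(p,t):
  a,b=pix("scene",q);print((a-u+30)*12,(b-v+30)*12)
E
```

```text
time_s: 15.62
tool_pos: [0.5216, 0.1446, 0.0875]
orientation: [3.141, 0.003, 3.052]
ft_force: [0.0, 0.7, -0.6]
gripper_width: 0.0304
grasp_force: 0.0
twist -0.2 shift [ 0.06 -0.09  0.2 ] cm; min rows 0.1 pos [0.5216 0.1446 0.122 ] w 0.0304 gf 0.0 F [ 0.   0.7 -0.6] t 15.6
twist -0.2 shift [ 0.06 -0.09  6.9 ] cm; min rows 1.7 pos [0.5216 0.1446 0.122 ] w 0.0304 gf 0.0 F [ 0.   0.7 -0.6] t 15.6
369.48645958760153 371.91085520059676
390.0503265633588 231.30940256888402
```

View pics/c5.png

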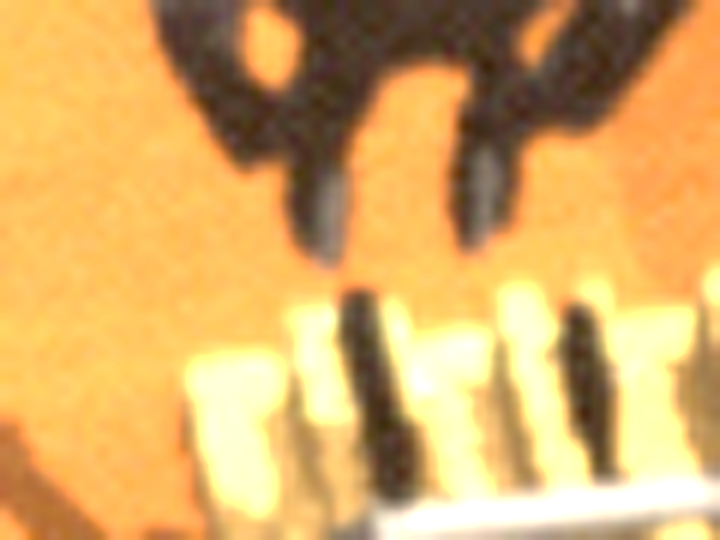

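The fingertips, at (325,255) and (475,245), straddle the spacer at (358–380,300–372), and both sit about 10 px right of prediction. They line up, so I descend.

```bash
python3 -m crank '[0,-0.1,2,0,3,0,0,2,0,3,0,0,1.5,0,3,0,0,1,0,3,0,0,0.4,0,3,0,0,0,0,3,0,0,0,0,3]' 30;python3 -m crank '[0,0,0,0,0.5,0,0,0,0,0.5,0,0,0,0,0.5,0,0,0,0,0.5,0,0,0,0,0.5,0,0,0,0,0.5]'
```

```text
time_s: 16.25
tool_pos: [0.5211, 0.1438, 0.0183]
orientation: [3.141, 0.001, 3.053]
ft_force: [0.0, -0.0, 0.1]
gripper_width: 0.03
grasp_force: 0.0
time_s: 16.75
tool_pos: [0.5216, 0.1452, 0.0191]
orientation: [3.138, 0.003, 3.052]
ft_force: [0.0, 5.4, 1.6]
gripper_width: 0.0088
grasp_force: 35.0
```

```bash
python3 -m crank '[0,0,-0.3,0,0.5,0,0,-0.3,0,0.5,0,0,-0.4,0,0.5,0,0,-0.5,0,0.5,0,0,-0.5,0,0.5]'; python3 -m crank '[0,0,-0.5,0,0.5,0,0,-0.5,0,0.5,0,0,-0.6,0,0.5,0,0,-0.8,0,0.5,0,0,-1,0,0.5,0,0,-2,0,0.5,0,0,-2,0,0.5,0,0,-2,0,0.5,0,0,0,0,0.5]'; python3 -c "
from h import *
x,y=fr(TRAY,.0,-.039+.030);print(x,y);to(x,y,.16,np.pi+.103)"
```

```text
time_s: 17.17
tool_pos: [0.5188, 0.145, 0.0364]
orientation: [3.139, -0.002, 3.052]
ft_force: [0.8, 5.6, -10.7]
gripper_width: 0.0088
grasp_force: 33.5
time_s: 17.92
tool_pos: [0.5252, 0.1436, 0.1386]
orientation: [3.139, 0.012, 3.053]
ft_force: [0.9, 0.4, -0.2]
gripper_width: 0.0088
grasp_force: 34.9
0.5525253617787359 -0.23685230169165755
twist -11.0 shift [  1.2  -38.13   1.31] cm; min rows 9.2 pos [0.5252 0.1436 0.1731] w 0.0088 gf 34.9 F [ 0.9  0.4 -0.2] t 17.9
```

```bash
python3 -m crank '[0,0,0,-5.5,0.5,0,0,0,-5.5,0.5,0.09,-1.5,0,0,0.5,0.09,-2.8,0,0,0.5,0.09,-2.8,0,0,0.5,0.09,-2.8,0,0,0.5,0.09,-2.8,0,0,0.5,0.09,-2.8,0,0,0.5,0.09,-2.8,0,0,0.5,0.09,-2.8,0,0,0.5,0.09,-2.8,0,0,0.5,0.09,-2.8,0,0,0.5,0.09,-2.8,0,0,0.5,0.09,-2.8,0,0,0.5,0.09,-2.8,0,0,0.5,0,-3,0,0,0.5,0,0,0,0,0.5,0,0,0,0,0.5]'
python3 - <<'E'
from h import *
import cv2
x,y=fr(TRAY,.0,-.039+.030);to(x,y,.044,np.pi+.103)
a=read_camera("top")["img"][150:250,130:280]
cv2.imwrite("pics/c6.png",cv2.resize(a,None,fx=5.3,fy=5.3,interpolation=cv2.INTER_CUBIC))
E
```

```text
time_s: 19.42
tool_pos: [0.5476, -0.2389, 0.1324]
orientation: [-3.14, 0.001, -3.042]
ft_force: [-0.8, 0.3, -0.8]
gripper_width: 0.0093
grasp_force: 34.9
twist -0.2 shift [-0.51  0.15 12.29] cm; min rows 3.0 pos [ 0.5476 -0.2389  0.1669] w 0.0093 gf 34.9 F [-0.8  0.3 -0.8] t 19.4
```

View pics/c6.png

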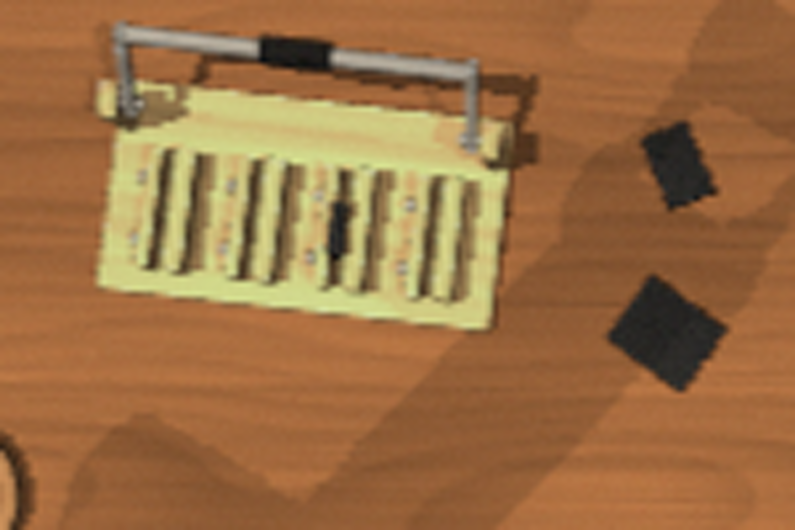

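The picture shows the keeper back, only one short spacer left in the jig at (340,225), and both loose spacers where they were. I'll lower and release.

```bash
python3 -m crank '[-0.25,0.07,2.5,0,0.5,-0.25,0.07,2.5,0,0.5,0,0,2.5,0,0.5,0,0,2,0,0.5,0,0,1.4,0,0.5,0,0,0.8,0,0.5,0,0,0.6,0,0.5,0,0,0,0,0.5,0,0,0,0,0.5]'; python3 -m crank '[0,0,0,0,2,0,0,0,0,2,0,0,0,0,2,0,0,-2,0,2,0,0,-3,0,3,0,0,-3,0,3,0,0,-3,0,3,0,0,0,0,3]'; python3 -c "
from h import *
x,y=fr(JIG,0,-.028);print(x,y);to(x,y,.12,3.056)"
```

```text
time_s: 20.22
tool_pos: [0.5535, -0.235, 0.0097]
orientation: [-3.14, 0.002, -3.038]
ft_force: [-0.7, 0.4, -0.3]
gripper_width: 0.009
grasp_force: 34.9
time_s: 20.88
tool_pos: [0.5576, -0.2374, 0.1265]
orientation: [-3.134, 0.012, -3.039]
ft_force: [1.4, -1.0, 1.5]
gripper_width: 0.0303
grasp_force: 0.0
0.5256228648815324 0.19960108911393587
twist 10.8 shift [ 6.92 43.27  4.1 ] cm; min rows 10.6 pos [ 0.5576 -0.2374  0.161 ] w 0.0303 gf 0.0 F [ 1.4 -1.   1.5] t 20.9
```

```bash
python3 -m crank '[0,0,0,5.4,3,0,0,0,5.4,3,0.48,1.5,0.2,0,3,0.48,3.1,0.2,0,3,0.48,3.1,0.2,0,3,0.48,3.1,0.2,0,3,0.48,3.1,0.2,0,3,0.48,3.1,0.2,0,3,0.48,3.1,0.2,0,3,0.48,3.1,0.2,0,3,0.48,3.1,0.2,0,3,0.48,3.1,0.2,0,3,0.48,3.1,0.2,0,3,0.48,3.1,0.2,0,3,0.48,3.1,0.2,0,3,0.48,3.1,0.2,0,3,0,1.5,0,0,3,0,0,0,0,3,0,0,0,0,3]'; python3 -c "
from h import *
x,y=fr(JIG,0,-.028);print(x,y);to(x,y,.053,3.056)"
```

```text
time_s: 22.47
tool_pos: [0.5213, 0.2033, 0.0903]
orientation: [-3.141, -0.001, 3.06]
ft_force: [-0.1, 0.2, 0.6]
gripper_width: 0.0301
grasp_force: 0.0
0.5256228648815324 0.19960108911393587
twist 0.2 shift [-0.46 -0.33  7.18] cm; min rows 1.7 pos [0.5213 0.2033 0.1248] w 0.0301 gf 0.0 F [-0.1  0.2  0.6] t 22.5
```

```bash
python3 -m crank '[-0.46,-0.28,2,0,3,0,0,2,0,3,0,0,1.6,0,3,0,0,1,0,3,0,0,0.55,0,3,0,0,0,0,3,0,0,0,0,3]' 30;python3 -m crank '[0,0,0,0,0.5,0,0,0,0,0.5,0,0,0,0,0.5,0,0,0,0,0.5,0,0,0,0,0.5,0,0,0,0,0.5]'
```

```text
time_s: 23.05
tool_pos: [0.527, 0.1988, 0.0194]
orientation: [-3.142, 0.0, 3.056]
ft_force: [-0.1, 0.0, 0.1]
gripper_width: 0.0301
grasp_force: 0.0
time_s: 23.55
tool_pos: [0.5281, 0.2008, 0.0206]
orientation: [3.139, 0.003, 3.056]
ft_force: [-0.8, 5.2, 3.1]
gripper_width: 0.0091
grasp_force: 35.2
```

```bash
python3 -m crank '[0,0,-0.3,0,0.5,0,0,-0.3,0,0.5,0,0,-0.4,0,0.5,0,0,-0.5,0,0.5,0,0,-0.5,0,0.5]'; python3 -m crank '[0,0,-0.5,0,0.5,0,0,-0.5,0,0.5,0,0,-0.6,0,0.5,0,0,-0.8,0,0.5,0,0,-1,0,0.5,0,0,-2,0,0.5,0,0,-2,0,0.5,0,0,-2,0,0.5,0,0,0,0,0.5]'; python3 -c "
from h import *
x,y=fr(TRAY,.03,.064);print(x,y);to(x,y,.16,np.pi+.103)"
```

```text
time_s: 23.97
tool_pos: [0.5253, 0.2004, 0.0373]
orientation: [3.14, -0.002, 3.055]
ft_force: [0.8, 6.3, -12.0]
gripper_width: 0.0089
grasp_force: 33.5
time_s: 24.72
tool_pos: [0.5315, 0.1997, 0.1399]
orientation: [3.139, 0.011, 3.056]
ft_force: [0.3, -0.8, 0.9]
gripper_width: 0.0087
grasp_force: 34.8
0.5748606552122916 -0.16115464870798196
twist -10.8 shift [ -0.6  -36.34   1.44] cm; min rows 8.7 pos [0.5315 0.1997 0.1744] w 0.0087 gf 34.8 F [ 0.3 -0.8  0.9] t 24.7
```

```bash
python3 -m crank '[0,0,0,-5.4,0.5,0,0,0,-5.4,0.5,-0.08,-1.5,0,0,0.5,-0.08,-2.7,0,0,0.5,-0.08,-2.7,0,0,0.5,-0.08,-2.7,0,0,0.5,-0.08,-2.7,0,0,0.5,-0.08,-2.7,0,0,0.5,-0.08,-2.7,0,0,0.5,-0.08,-2.7,0,0,0.5,-0.08,-2.7,0,0,0.5,-0.08,-2.7,0,0,0.5,-0.08,-2.7,0,0,0.5,-0.08,-2.7,0,0,0.5,-0.08,-2.7,0,0,0.5,0,-2.4,0,0,0.5,0,0,0,0,0.5,0,0,0,0,0.5]'; python3 -c "
from h import *
x,y=fr(TRAY,.03,.064);to(x,y,.044,np.pi+.103)"
```

```text
time_s: 26.22
tool_pos: [0.5743, -0.1626, 0.1336]
orientation: [-3.141, 0.0, -3.041]
ft_force: [0.1, 0.8, -0.1]
gripper_width: 0.0087
grasp_force: 34.8
twist -0.2 shift [-0.07  0.14 12.41] cm; min rows 3.0 pos [ 0.5743 -0.1626  0.1681] w 0.0087 gf 34.8 F [ 0.1  0.8 -0.1] t 26.2
```

```bash
python3 -m crank '[-0.07,0.14,2.5,0,0.5,0,0,2.5,0,0.5,0,0,2.5,0,0.5,0,0,2,0,0.5,0,0,1.4,0,0.5,0,0,0.9,0,0.5,0,0,0.6,0,0.5,0,0,0,0,0.5,0,0,0,0,0.5]'; python3 -m crank '[0,0,0,0,2,0,0,0,0,2,0,0,0,0,2,0,0,-2,0,2,0,0,-3,0,3,0,0,-3,0,3,0,0,-3,0,6,0,0,0,-6,6,0,0,0,-6,6,0,0,0,-6,6]'; python3 -c "
from h import *
to(.574,-.009,.10,-2.723)"
```

```text
time_s: 26.97
tool_pos: [0.5763, -0.1595, 0.0103]
orientation: [-3.141, 0.002, -3.038]
ft_force: [1.0, -0.1, -0.2]
gripper_width: 0.009
grasp_force: 34.8
time_s: 27.8
tool_pos: [0.5757, -0.1597, 0.1207]
orientation: [-3.14, 0.002, -2.719]
ft_force: [-0.6, 0.3, -0.4]
gripper_width: 0.0598
grasp_force: 0.0
twist 0.2 shift [-5.97 13.84  5.52] cm; min rows 3.8 pos [ 0.5757 -0.1597  0.1552] w 0.0598 gf 0.0 F [-0.6  0.3 -0.4] t 27.8
```

Next I go above short3 and re-measure both loose spacers by thresholding the top image.

```bash
cat >> h.py <<'E'
def blobs(cam,x0,x1,y0,y1,z=.01):
    import cv2
    im=read_camera(cam)["img"];g=(im.max(2)<50).astype(np.uint8)
    n,l,st,ce=cv2.connectedComponentsWithStats(g)
    for i in range(1,n):
        if st[i,4]<40:continue
        w=world(cam,*ce[i],z)
        if x0<w[0]<x1 and y0<w[1]<y1:
            ys,xs=np.nonzero(l==i);P=np.array([world(cam,a,b,z)[:2] for a,b in zip(xs,ys)])*1000
            c,(a,b),t=cv2.minAreaRect(P.astype(np.float32));print(cam,"c",np.round(c,1),"size %.0f %.0f ang %.1f (of first)"%(a,b,t),"area",st[i,4])
E
python3 -c "
from h import *
blobs('top',.35,.68,-.1,.1);blobs('scene',.35,.68,-.1,.1)"
python3 -m crank '[-1,2.3,0.9,0,6,-1,2.3,0.9,0,6,-1,2.3,0.9,0,6,-1,2.3,0.9,0,6,-1,2.3,0.9,0,6,-1,2.3,0.9,0,6,0,0,0,0,6,0,0,0,0,6]'; python3 -c "
from h import *
to(.574,-.009,.003,-2.723)
blobs('top',.35,.68,-.1,.1)"
```

```text
top c [572.   -9.9] size 47 28 ang 22.9 (of first) area 117
top c [457.8 -27. ] size 56 45 ang 53.3 (of first) area 211
scene c [464.2 -28. ] size 53 48 ang 56.3 (of first) area 193
scene c [577.9 -10.1] size 47 29 ang 26.4 (of first) area 117
time_s: 28.57
tool_pos: [0.573, -0.0077, 0.0643]
orientation: [3.141, -0.002, -2.724]
ft_force: [0.2, -0.6, 0.4]
gripper_width: 0.06
grasp_force: 0.0
twist -0.1 shift [-0.04 -0.16  9.58] cm; min rows 2.3 pos [ 0.573  -0.0077  0.0988] w 0.0600 gf 0.0 F [ 0.2 -0.6  0.4] t 28.6
top c [571.5  -3.5] size 105 47 ang 84.6 (of first) area 231
```

```bash
python3 -m crank '[0,-0.16,3,0,6,0,0,3,0,6,0,0,2,0,6,0,0,1,0,6,0,0,0.5,0,6,0,0,0,0,6,0,0,0,0,6]' 30;python3 -m crank '[0,0,0,0,2,0,0,0,0,2,0,0,0,0,2,0,0,0,0,2,0,0,0,0,2,0,0,0,0,2]'; python3 -m crank '[0,0,-1,0,2,0,0,-3,0,2,0,0,-3,0,2,0,0,-3,0,2,0,0,-2,0,2,0,0,0,0,2]'
```

```text
time_s: 29.2
tool_pos: [0.5759, -0.011, -0.0288]
orientation: [-3.141, 0.002, -2.725]
ft_force: [0.9, 0.1, 0.3]
gripper_width: 0.0597
grasp_force: 0.0
time_s: 29.7
tool_pos: [0.5761, -0.0105, -0.0281]
orientation: [-3.14, 0.002, -2.724]
ft_force: [-1.6, -0.3, 5.8]
gripper_width: 0.0307
grasp_force: 29.7
time_s: 30.2
tool_pos: [0.5792, -0.0106, 0.0964]
orientation: [-3.136, 0.01, -2.724]
ft_force: [1.4, -1.2, 0.0]
gripper_width: 0.0303
grasp_force: 29.9
```

```bash
python3 -m crank '[0,0,0,6.75,2,0,0,0,6.75,2,0,0,0,6.75,2,0,0,0,6.75,2,0,0,0,6.75,2,0,0,0,6.75,2,0,0,0,6.75,2,0,0,0,6.75,2,0,0,0,6.75,2,0,0,0,6.75,2,0,0,0,6.75,2,0,0,0,6.75,2,0,0,0,6.75,2,0,0,0,6.75,2,0,0,0,6.75,2,0,0,0,6.75,2]'; python3 -c "
from h import *
x,y=fr(TRAY,-.038,.064);print(x,y);to(x,y,.13,1.674)"
```

```text
time_s: 31.53
tool_pos: [0.5736, -0.0101, 0.0894]
orientation: [-3.14, -0.0, 1.668]
ft_force: [0.7, 0.3, 0.2]
gripper_width: 0.0303
grasp_force: 29.9
0.507221042430879 -0.16814627103620927
twist -0.3 shift [-15.03  -8.23  -0.61] cm; min rows 4.1 pos [ 0.5736 -0.0101  0.1239] w 0.0303 gf 29.9 F [0.7 0.3 0.2] t 31.5
```

```bash
python3 -m crank '[-1.88,-1.03,0,0,2,-1.88,-1.03,0,0,2,-1.88,-1.03,0,0,2,-1.88,-1.03,0,0,2,-1.88,-1.03,0,0,2,-1.88,-1.03,0,0,2,-1.88,-1.03,0,0,2,-1.88,-1.03,0,0,2,0,0,0,0,2,0,0,0,0,2,0,0,0,0,2]'
python3 - <<'E'
from h import *
import cv2
x,y=fr(TRAY,-.038,.064);to(x,y,.0135,1.674)
a=read_camera("scene")["img"][165:260,125:235]
cv2.imwrite("pics/c7.png",cv2.convertScaleAbs(cv2.resize(a,None,fx=6,fy=6,interpolation=cv2.INTER_CUBIC),alpha=1.4))
E
```

```text
time_s: 32.45
tool_pos: [0.5077, -0.1679, 0.0898]
orientation: [-3.141, -0.001, 1.673]
ft_force: [1.2, 0.5, -0.1]
gripper_width: 0.0304
grasp_force: 29.9
twist -0.0 shift [-0.02 -0.05 11.08] cm; min rows 2.7 pos [ 0.5077 -0.1679  0.1243] w 0.0304 gf 29.9 F [ 1.2  0.5 -0.1] t 32.5
```

View pics/c7.png

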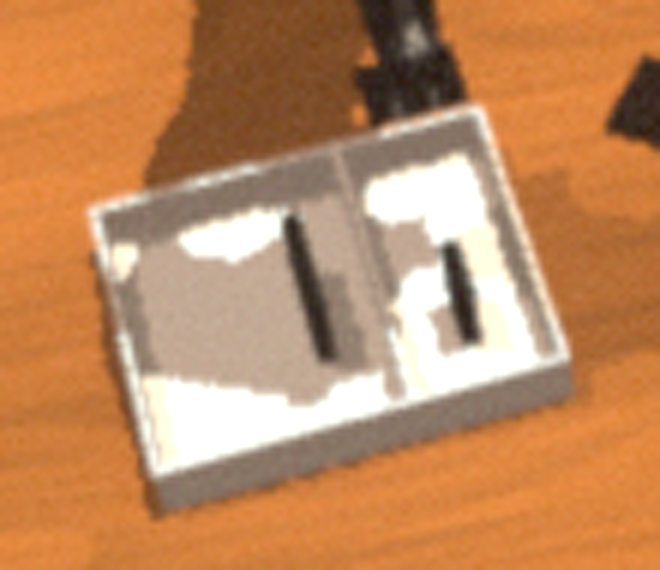

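Both placed spacers stand upright in their bays: the long at (310,290), the short at (460,295). I'll lower short3.

```bash
python3 -m crank '[0,0,3,0,2,0,0,3,0,2,0,0,2.5,0,2,0,0,1.5,0,2,0,0,0.7,0,2,0,0,0.4,0,2,0,0,0,0,2,0,0,0,0,2]'; python3 -m crank '[0,0,0,0,4,0,0,0,0,4,0,0,0,0,4,0,0,-1,0,4,0,0,-3,0,4,0,0,-3,0,4,0,0,-3,0,4,0,0,-1,0,8,0,0,0,0,8]'; python3 -c "
from h import *
blobs('top',.35,.55,-.12,.1);blobs('scene',.35,.55,-.12,.1)
to(.461,-.0275,.10,.94);to(.461,-.0275,.003,.94)"
```

```text
time_s: 33.17
tool_pos: [0.5092, -0.1684, -0.02]
orientation: [3.14, 0.001, 1.674]
ft_force: [-0.0, -0.4, -0.9]
gripper_width: 0.0301
grasp_force: 29.9
time_s: 33.92
tool_pos: [0.5115, -0.1699, 0.0937]
orientation: [3.134, 0.004, 1.674]
ft_force: [0.9, -0.6, -0.2]
gripper_width: 0.063
grasp_force: 0.0
top c [457.7 -27.1] size 56 45 ang 55.1 (of first) area 220
scene c [464.1 -27.7] size 53 47 ang 56.1 (of first) area 192
twist 42.0 shift [  8.61 -12.1    2.39] cm; min rows 3.6 pos [ 0.5079 -0.1684  0.1239] w 0.0770 gf 0.0 F [-0.5  0.4 -0.7] t 34.0
twist 42.0 shift [  8.61 -12.1   12.09] cm; min rows 4.6 pos [ 0.5079 -0.1684  0.1239] w 0.0770 gf 0.0 F [-0.5  0.4 -0.7] t 34.0
```

```bash
python3 -m crank '[0,0,0,7,8,0,0,0,7,8,0,0,0,7,8,0,0,0,7,8,0,0,0,7,8,0,0,0,7,8,1.08,-1.51,0.2,0,8,1.08,-1.51,0.2,0,8,1.08,-1.51,0.2,0,8,1.08,-1.51,0.2,0,8,1.08,-1.51,0.2,0,8,1.08,-1.51,0.2,0,8,1.08,-1.51,0.2,0,8,1.08,-1.51,0.2,0,8,0,0,0,0,8,0,0,0,0,8]';python3 -c "
from h import *
to(.461,-.0275,.001,.94);blobs('scene',.35,.55,-.12,.1)"
```

```text
time_s: 35.35
tool_pos: [0.4591, -0.0267, 0.0712]
orientation: [-3.138, 0.002, 0.943]
ft_force: [0.6, -0.4, -0.6]
gripper_width: 0.0802
grasp_force: 0.0
twist 0.2 shift [ 0.05  0.2  10.47] cm; min rows 2.5 pos [ 0.4591 -0.0267  0.1057] w 0.0802 gf 0.0 F [ 0.6 -0.4 -0.6] t 35.4
scene c [463.1 -28.4] size 57 50 ang 54.1 (of first) area 211
```

```bash
python3 -m crank '[0.05,0.2,3,0,8,0,0,3,0,8,0,0,2.5,0,8,0,0,1.5,0,8,0,0,0.4,0,8,0,0,0,0,8,0,0,0,0,8]' 30;python3 -m crank '[0,0,0,0,4,0,0,0,0,4,0,0,0,0,4,0,0,0,0,4,0,0,0,0,4,0,0,0,0,4]'; python3 -m crank '[0,0,-1,0,4,0,0,-3,0,4,0,0,-3,0,4,0,0,-3,0,4,0,0,-3,0,4,0,0,0,0,4,0,0,0,0,4]'; python3 -c "
from h import *
x,y=fr(TRAY,-.035,-.039-.025);print(x,y);to(x,y,.13,.103);to(x,y,.13,1.674)"
```

```text
time_s: 35.98
tool_pos: [0.464, -0.0289, -0.0306]
orientation: [3.141, -0.0, 0.94]
ft_force: [0.6, -0.6, 0.3]
gripper_width: 0.0798
grasp_force: 0.0
time_s: 36.48
tool_pos: [0.4617, -0.0268, -0.0268]
orientation: [-3.135, 0.001, 0.94]
ft_force: [-9.6, 5.1, 35.0]
gripper_width: 0.042
grasp_force: 28.9
time_s: 37.07
tool_pos: [0.4662, -0.0286, 0.1024]
orientation: [3.135, -0.003, 0.941]
ft_force: [-0.1, -0.3, -0.2]
gripper_width: 0.0399
grasp_force: 0.0
0.5233658438478986 -0.29515944116909354
twist 48.0 shift [ 2.95 27.1   0.69] cm; min rows 6.5 pos [ 0.4662 -0.0286  0.1369] w 0.0399 gf 0.0 F [-0.1 -0.3 -0.2] t 37.1
twist -42.0 shift [-27.1    2.95   0.69] cm; min rows 6.5 pos [ 0.4662 -0.0286  0.1369] w 0.0399 gf 0.0 F [-0.1 -0.3 -0.2] t 37.1
```

The tips rode over the top because the setback at 50 mm is more than I assumed. I'll re-measure, set the opening first, and feel down to the bench.

```bash
python3 -m crank '[0,0,0,0,6,0,0,0,0,6,0,0,0,0,6,0,0,0,0,6]'; python3 -c "
from h import *
blobs('scene',.35,.55,-.12,.1);blobs('top',.35,.55,-.12,.1)
to(.461,-.0275,.01,.94)"
```

```text
time_s: 37.4
tool_pos: [0.462, -0.028, 0.0978]
orientation: [-3.139, 0.001, 0.941]
ft_force: [0.1, 0.6, 0.3]
gripper_width: 0.0599
grasp_force: 0.0
scene c [458.7 -26. ] size 56 49 ang 56.0 (of first) area 205
top c [437.  -22.8] size 73 23 ang 77.8 (of first) area 72
twist 0.0 shift [-0.04 -0.16 12.27] cm; min rows 2.9 pos [ 0.4625 -0.0281  0.1327] w 0.0601 gf 0.0 F [0.6 0.4 0.4] t 37.5
```

```bash
python3 -c "
from h import *
to(.456,-.0255,.006,.958)"; python3 -m crank '[0,-0.7,3,-1,6.5,0,0,3,0,6.5,0,0,3,0,6.5,0,0,2,0,6.5,0,0,1,0,6.5,0,0,0.5,0,6.5,0,0,0,0,6.5,0,0,0,0,6.5]'; for i in 1; do python3 -m crank '[0,0,0.2,0,6.5,0,0,0,0,6.5]';python3 -m crank '[0,0,0.2,0,6.5,0,0,0,0,6.5]';python3 -m crank '[0,0,0.2,0,6.5,0,0,0,0,6.5]';python3 -m crank '[0,0,0.2,0,6.5,0,0,0,0,6.5]';done|grep -E "tool_pos|ft_f"
```

```text
twist -1.0 shift [-0.16 -0.68 12.67] cm; min rows 3.0 pos [ 0.4625 -0.0281  0.1327] w 0.0601 gf 0.0 F [0.6 0.4 0.4] t 37.5
time_s: 38.17
tool_pos: [0.4586, -0.0242, -0.0252]
orientation: [3.141, -0.001, 0.958]
ft_force: [-0.6, 0.2, 0.9]
gripper_width: 0.0651
grasp_force: 0.0
tool_pos: [0.459, -0.0243, -0.0268]
ft_force: [-0.6, 0.2, -0.2]
tool_pos: [0.4581, -0.0241, -0.0294]
ft_force: [-0.0, -0.2, -0.5]
tool_pos: [0.4575, -0.0241, -0.0319]
ft_force: [0.7, 1.0, 0.0]
tool_pos: [0.4573, -0.024, -0.0341]
ft_force: [-0.8, 0.2, 0.0]
```

```bash
for i in 1; do python3 -m crank '[0,0,0.2,0,6.5,0,0,0,0,6.5]';python3 -m crank '[0,0,0.1,0,6.5,0,0,0,0,6.5]';python3 -m crank '[0,0,0,0,4.5,0,0,0,0,4.5,0,0,0,0,4.5,0,0,0,0,4.5]';done|grep -vE "ori|time"
```

```text
tool_pos: [0.4573, -0.024, -0.0362]
ft_force: [0.1, 0.8, -0.1]
gripper_width: 0.065
grasp_force: 0.0
tool_pos: [0.4575, -0.024, -0.037]
ft_force: [-0.1, -0.8, 0.6]
gripper_width: 0.0649
grasp_force: 0.0
tool_pos: [0.4579, -0.0241, -0.0367]
ft_force: [-0.5, 0.6, 1.3]
gripper_width: 0.0491
grasp_force: 31.4
```

```bash
python3 -m crank '[0,0,-0.5,0,4.5,0,0,-2,0,4.5,0,0,-3,0,4.5,0,0,-3,0,4.5,0,0,-3,0,4.5,0,0,-2,0,4.5,0,0,0,-6.84,4.5,0,0,0,-6.84,4.5,0,0,0,-6.84,4.5,0,0,0,-6.84,4.5,0,0,0,-6.84,4.5,0,0,0,-6.84,4.5]'; python3 -c "
from h import *
x,y=fr(TRAY,0,-.039-.026);print(x,y);to(x,y,.13,1.674)"
```

```text
time_s: 40.5
tool_pos: [0.4572, -0.024, 0.0983]
orientation: [-3.141, -0.0, 1.68]
ft_force: [-0.5, -0.3, -0.8]
gripper_width: 0.0494
grasp_force: 31.4
0.558283168401982 -0.29255551221752674
twist 0.4 shift [-27.75   7.29   0.28] cm; min rows 6.9 pos [ 0.4572 -0.024   0.1328] w 0.0494 gf 31.4 F [-0.5 -0.3 -0.8] t 40.5
```

```bash
python3 -m crank '[-1,0.3,0,0,4.5,-2.4,0.64,0,0,4.5,-2.4,0.64,0,0,4.5,-2.4,0.64,0,0,4.5,-2.4,0.64,0,0,4.5,-2.4,0.64,0,0,4.5,-2.4,0.64,0,0,4.5,-2.4,0.64,0,0,4.5,-2.4,0.64,0,0,4.5,-2.4,0.64,0,0,4.5,-2.4,0.64,0,0,4.5,-1.7,0.5,0,0,4.5,-1,0.3,0,0,4.5,0,0,0,0,4.5,0,0,0,0,4.5,0,0,0,0,4.5]'
python3 - <<'E'
from h import *
import cv2
x,y=fr(TRAY,0,-.039-.026);to(x,y,.004,1.674)
a=read_camera("scene")["img"][140:260,115:255];b=read_camera("top")["img"][150:230,230:380]
a=cv2.resize(a,(420,360),interpolation=cv2.INTER_CUBIC);b=cv2.resize(b,(375,200),interpolation=cv2.INTER_CUBIC)
c=np.zeros((360,800,3),np.uint8);c[:,:420]=a;c[:200,422:797]=b
cv2.imwrite("pics/c8.png",cv2.convertScaleAbs(c,alpha=1.5))
E
```

```text
time_s: 41.83
tool_pos: [0.5601, -0.2907, 0.0977]
orientation: [-3.14, -0.001, 1.674]
ft_force: [0.2, -0.3, -0.6]
gripper_width: 0.0492
grasp_force: 31.4
twist -0.0 shift [-0.16 -0.2  12.82] cm; min rows 3.1 pos [ 0.5601 -0.2907  0.1322] w 0.0492 gf 31.4 F [ 0.2 -0.3 -0.6] t 41.8
```

View pics/c8.png

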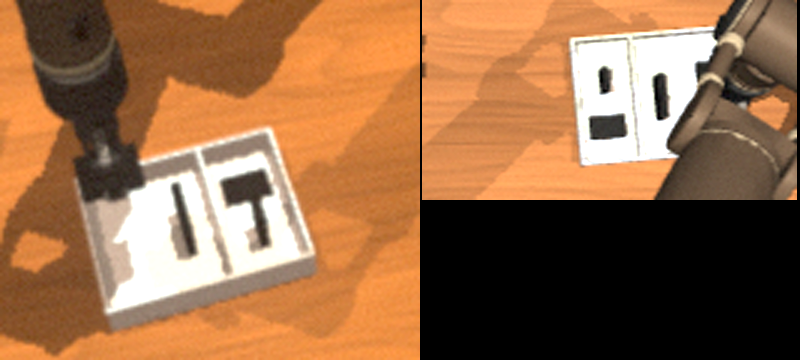

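The long and short spacers stand in the tray and short3 lies flat in the narrow bay at (245,185). long3 is held over the wide bay, so I lower it.

```bash
python3 -m crank '[-0.16,-0.2,3,0,4.5,0,0,3,0,4.5,0,0,3,0,4.5,0,0,2,0,4.5,0,0,1.2,0,4.5,0,0,0.4,0,4.5,0,0,0,0,4.5,0,0,0,0,4.5]'; python3 -m crank '[0,0,0,0,6,0,0,0,0,6,0,0,0,0,6,0,0,-1,0,6,0,0,-3,0,6,0,0,-3,0,6,0,0,-3,0,5,0,0,-3,0,4,0,0,-3,0,4,0,0,0,0,4]'; python3 -c "
from h import *
to(.6225,.2181,.20,1.487)"
```

```text
time_s: 42.6
tool_pos: [0.5602, -0.2939, -0.0266]
orientation: [3.14, 0.001, 1.675]
ft_force: [-0.5, -0.2, 1.1]
gripper_width: 0.049
grasp_force: 31.4
time_s: 43.43
tool_pos: [0.5642, -0.2968, 0.1416]
orientation: [3.129, 0.009, 1.674]
ft_force: [1.4, -0.5, 0.2]
gripper_width: 0.0398
grasp_force: 0.0
twist 10.7 shift [51.79  1.5  -2.39] cm; min rows 12.4 pos [ 0.5642 -0.2968  0.1761] w 0.0398 gf 0.0 F [ 1.4 -0.5  0.2] t 43.4
```

```bash
python3 -m crank '[0,0,0,5.35,4,0,0,0,5.35,4,1.5,0.1,-0.2,0,4,3.2,0.1,-0.2,0,4,3.2,0.1,-0.2,0,4,3.2,0.1,-0.2,0,4,3.2,0.1,-0.2,0,4,3.2,0.1,-0.2,0,4,3.2,0.1,-0.2,0,4,3.2,0.1,-0.2,0,4,3.2,0.1,-0.2,0,4,3.2,0.1,-0.2,0,4,3.2,0.1,-0.2,0,4,3.2,0.1,-0.1,0,4,3.2,0.1,0,0,4,3.2,0.1,0,0,4,3.2,0.1,0,0,4,3.2,0.1,0,0,4,2.4,0.1,0,0,4,1.4,0,0,0,4]'
python3 - <<'E'
from h import *
import cv2
a=read_camera("scene")["img"][165:260,125:235];b=read_camera("top")["img"][150:250,270:370]
a=cv2.resize(a,(400,345),interpolation=cv2.INTER_CUBIC);b=cv2.resize(b,(345,345),interpolation=cv2.INTER_CUBIC)
cv2.imwrite("pics/c9.png",cv2.convertScaleAbs(np.hstack([a,b]),alpha=1.4))
to(.6207,.2184,.1065,1.487)
E
```

```text
time_s: 45.1
tool_pos: [0.6194, 0.2401, 0.1555]
orientation: [3.142, -0.001, 1.493]
ft_force: [0.0, -1.1, 0.2]
gripper_width: 0.0401
grasp_force: 0.0
twist 0.3 shift [-2.03  0.29  8.33] cm; min rows 2.1 pos [0.6195 0.2389 0.1898] w 0.0401 gf 0.0 F [ 0.2  0.3 -0.4] t 45.2
```

View pics/c9.png

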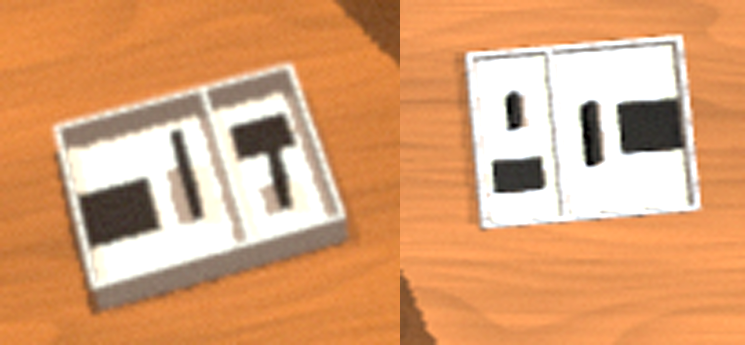

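All four spacers lie in their bays, with long3 flat against the right wall at (650,125). Now the keeper.

```bash
python3 -m crank '[-1,0.2,0,0,4,-1,0.1,0,0,4,0,0,0,0,4,0,0,2.5,0,4,0,0,2.5,0,4,0,0,2,0,4,0,0,1.3,0,4,0,0,0,0,4,0,0,0,0,4]'; python3 -m crank '[0,0,0,0,1,0,0,0,0,1,0,0,0,0,1,0,0,0,0,1,0,0,0,0,1,0,0,0,0,1]' 30
python3 - <<'E'
import numpy as np
c=2.15-np.arange(0,12)*.2;c[-1]=-.0
P=np.c_[.06-.06*np.cos(c),.06*np.sin(c)];print(c,np.round(np.diff(P,axis=0)*100,2).tolist())
E
```

```text
time_s: 45.95
tool_pos: [0.6212, 0.2146, 0.0716]
orientation: [-3.14, 0.001, 1.486]
ft_force: [0.1, -0.2, 0.1]
gripper_width: 0.0401
grasp_force: 0.0
time_s: 46.45
tool_pos: [0.6215, 0.216, 0.074]
orientation: [-3.142, 0.0, 1.488]
ft_force: [-4.7, -1.9, 5.7]
gripper_width: 0.0166
grasp_force: 29.8
[ 2.15  1.95  1.75  1.55  1.35  1.15  0.95  0.75  0.55  0.35  0.15 -0.  ] [[-1.06, 0.55], [-1.15, 0.33], [-1.19, 0.09], [-1.19, -0.14], [-1.14, -0.38], [-1.04, -0.6], [-0.9, -0.79], [-0.73, -0.95], [-0.52, -1.08], [-0.3, -1.16], [-0.07, -0.9]]
```

```bash
python3 -m crank '[0,-1.06,-0.55,0,1,0,-1.15,-0.33,0,1,0,-1.19,-0.09,0,1,0,-1.19,0.14,0,1,0,-1.14,0.38,0,1,0,-1.04,0.6,0,1,0,-0.9,0.79,0,1,0,-0.73,0.95,0,1,0,-0.52,1.08,0,1,0,-0.3,1.16,0,1,0,-0.12,0.95,0,1,0,0,0.15,0,1,0,0,0,0,1,0,0,0,0,1]'
```

```text
time_s: 47.62
tool_pos: [0.5264, 0.2244, 0.023]
orientation: [-3.137, 0.0, 1.488]
ft_force: [-12.7, -0.2, 19.4]
gripper_width: 0.0168
grasp_force: 33.5
```

```bash
python3 -m crank '[0,0,0,0,4,0,0,0,0,4,0,0,0,0,4,0,0,-2,0,4,0,0,-3,0,4,0,0,-3,0,4,0,0,-3,0,4,-2,-2,0,0,4,-3,-2,0,0,4,-3,-2,0,0,4,-3,-2,0,0,4,-3,-1,0,0,4,-3,0,0,0,4,-3,0,0,0,4,0,0,0,0,4,0,0,0,0,4]'
python3 - <<'E'
from h import *
import cv2
a=read_camera("top")["img"][140:250,130:380]
cv2.imwrite("pics/c10.png",cv2.resize(a,None,fx=3.2,fy=3.2,interpolation=cv2.INTER_CUBIC))
E
```

```text
time_s: 48.95
tool_pos: [0.4226, 0.0307, 0.13]
orientation: [3.14, -0.0, 1.484]
ft_force: [0.7, 1.2, -0.5]
gripper_width: 0.0401
grasp_force: 0.0
```

View pics/c10.png

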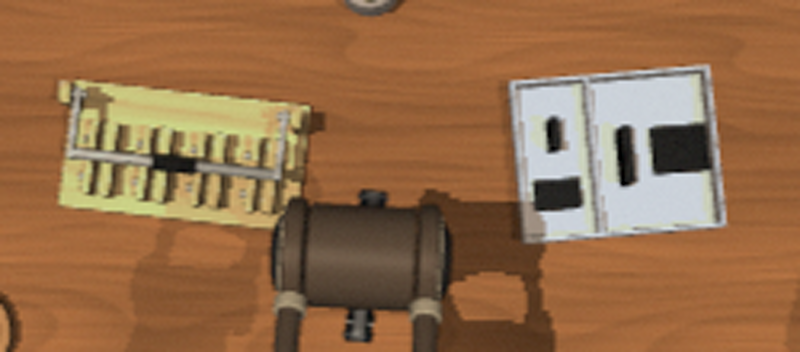

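The keeper lies closed across the empty gaps with its sleeve at (175,162), and all four spacers are in their bays. I'm handing in.

```bash
python3 -c "
from cell import ticket
print(ticket.hand_in())"
```

```text
the job is handed in; nothing more can be done
None
```

The job is handed in, with no verdict returned: both spacers found in the jig and the two loose ones are in their correct bays, the keeper bar is closed, and I never went near the jar, tape roll or carton.

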